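# Plug the blue air tube into the push-fit fitting

## Robot

A 6-joint arm with a two-finger parallel gripper is mounted at the origin on a cart in front of the work surface, level with it; the furniture and walls round the work are solid. World frame = base frame: x ahead of the robot, y to its left, z up, the work surface at z = 0. Lengths are in m, angles in rad, forces in N, time in s.
With the tool pointing down it reaches from about 0.35 to 0.8 m from the base axis. Payload 7.3 kg.
Tool frame: the origin (TCP) lies between the finger pads; the fingertips stand 25 mm ahead of it and the grasp point (between the pads) lies 6 mm ahead of it (r.tip_extent is the distance from the TCP to the fingertips, in m); z points along the fingers, y is the line along which they close (so a half turn about z gives the same grasp; the last joint's range is limited). The gripper opens to 85 mm and grips with 20 to 120 N. Pads are 22 mm wide; open, the fingers measure 114 mm over their backs; the gripper's body (76 mm by 85 mm) begins 54 mm behind the grasp point. The pads swing forward as they close: fully open they stand 13 mm farther back than shut.
Start: joints at [-1.258, 0.342, 1.524, -0, 1.275, -0.146], TCP at [0.233, -0.471, 0.218] pointing down, gripper open.
Joint ranges: [-2.53, 2.53], [-0.77, 2.02], [0.04, 2.7], [-1, 4.14], [0.28, 2.66], [-3.11, 3.11]. Speed limits (rad/s): [2.57, 2.57, 3.14, 3.14, 3.14, 3.14].

## Interface

Orientations are given as a unit quaternion [x, y, z, w].
In Python, from workcell import r, command_gripper, optics gives the robot as it stands. The module is installed in compiled form; this text tells all that it offers. Calls block until the motion is done:
- r.reach(position, orientation): joint-space move of the TCP to a pose.
- r.move_straight(position, orientation=None, speed=0.15, max_force=None): straight line of the TCP; orientation=None keeps the orientation; speed is the mean speed in m/s. With max_force (N) it stops when the force on the tool has changed by that much, and returns True; else False.
- r.movej(angles): joint-space move.
- command_gripper(opening, force=None): finger opening in m; force is the grip in N (None keeps the last); returns when the fingers have stopped.
- r.hold(seconds).
- r.solve_ik(position, orientation): joint angles nearest the present ones, or None.
- r.read_state(): the state.
- optics.get_image(name): name is "side" or "top" or "wrist"; returns (picture, depth): 384x512x3 uint8, red, green, blue; 384x512 float32, m along the optical axis (not along the pixel's ray), 0 where there is no reading.
- optics.camera_model(name): a dict with "K" (3x3 intrinsics, pixels), "R" (3x3) and "t" (3): a world point X has camera coordinates R X + t; the wrist camera has in their place "tool_from_camera" (4x4, takes a point from camera to tool coordinates, whose origin is the TCP and whose axes are the flange's). Camera axes: x right, y down, z forward; pixel columns grow to the right and rows downward; lengths in m; the calibration is good to about 2 mm. The wrist camera is an equidistant fisheye: a pixel r from the principal point sees the ray r / f radians off the axis. A picture is of the moment at which its call begins: read the wrist's pose just before it. camera_model takes no time and is no camera call.
A pose or a line that the arm cannot do raises r.PlanningError and nothing moves.
- r.finish_job(): hands the job in; it is judged then, once.
The state is a dict: "time_s": time; "joint_positions": joint angles; "dq": joint speeds; "tau": joint torques, N m; "eef_pos": TCP position; "eef_rot": TCP orientation; "contact_force": force on the tool from outside, world axes, zero at the start; "torque": the same for the moment, N m; "grip_width": finger opening in m; "grip_force": force on a finger pad.
Only numpy, scipy, OpenCV 4.12 (cv2) and the standard library are available. Lean on these libraries where they do the work, as an engineer would, in place of code of your own. Each camera call takes 0.05 s, during which the arm holds its last target. There are 200 camera calls.

## Task

Take the blue air tube out of the wooden rack and push it straight down into the open push-fit fitting of the air manifold, past the resistance of the collet, until it bottoms; then let go of it. Leave the orange and white tubes standing in the rack.

Things in the scene. Friction and masses are not known exactly. Their poses are not given: they have to be found in the camera images.
- blue_mid (a point): Middle of the blue rigid plastic tube, the one to insert: 22 mm diameter, 104 mm long, 35 to 70 g, lower end tapering to 16 mm over 8 mm. It stands upright in a 28 mm deep hole of the wooden rack, 76 mm showing. Point on its axis, 52 mm from either end; z up along the tube. Grip its sides from the middle to 15 mm above, fingers closing across the row of tubes.
- port_mouth (a point): Mouth centre of the open push-fit: black 44 mm socket with blue rim on a fixed manifold, 66 mm above the table. z up. Funnels from 36 mm to a 25 mm bore in 6 mm; floor 28 mm below the mouth. Sprung collet resists with about 5 to 15 N from 12 mm depth on, then grips the tube. Tube bottomed: its middle is 24 mm above the mouth. Other fitting, red plug to 76 mm above the table, is 70 mm off along -y.
- orange_mid (a point): Middle of the orange tube, a bystander of the blue one's size, in the same rack. The rack is a wooden block 60 x 220 x 40 mm high on the table, its place and turn varying, with three 24 mm holes in a row along its length, 75 mm apart; the tubes are shuffled among them. Point on the axis, 52 mm from either end; z up along the tube.
- white_mid (a point): Middle of the white tube, the other bystander of the blue one's size, in the same rack. Point on the axis, 52 mm from either end; z up along the tube.

How it is judged:
By the outcome, as a careful person would: the job done as asked, in the order asked, and still so for the second after the job is handed in, with the robot touching nothing.
It also fails if it takes over 42 s, if anything falls off the work surface, if the arm or the gripper's body presses on something with over 40 N, if the wrist force passes 120 N, or if a joint passes its speed limit or range.

## Working session

There is one attempt and no reset: what is moved stays moved. The work goes in short steps, each a Python script; the robot and the scene stay as the last script left them, time stands still between calls to the robot, and variables do not carry over. Pictures are saved under pics/ and viewed, at most 10 in all, crops included, and the job is handed in when it is done.

```bash
mkdir -p pics; python3 - <<'E'
from workcell import r, optics
import cv2, numpy as np
ims=[]
for n in("side","top"):
    im,d=optics.get_image(n); np.save(f"pics/{n}_d.npy",d); cv2.imwrite(f"pics/{n}.png",im[:,:,::-1])
    m=optics.camera_model(n); print(n,np.round(m["K"],1).tolist(),np.round(-np.array(m["R"]).T@m["t"],3),np.round(m["R"],2).tolist())
    np.savez(f"pics/{n}_m.npz",**{k:m[k] for k in "KRt"})
print(r.read_state())
E
```

```text
side [[422.6, 0.0, 245.1], [0.0, 422.6, 189.7], [0.0, 0.0, 1.0]] [0.266 0.664 0.703] [[-0.92, -0.38, 0.02], [-0.25, 0.57, -0.78], [0.29, -0.72, -0.63]]
top [[413.1, 0.0, 259.8], [0.0, 413.1, 199.0], [0.0, 0.0, 1.0]] [ 0.398 -0.024  1.018] [[0.02, -1.0, -0.0], [-0.99, -0.02, -0.14], [0.14, 0.0, -0.99]]
{'time_s': 0.1, 'joint_positions': array([-1.25800871e+00,  3.42659590e-01,  1.52490187e+00, -2.16124144e-05,
        1.27538681e+00, -1.46004840e-01]), 'dq': array([ 0.00058152, -0.00359055, -0.00178076, -0.00140142, -0.00101443,
       -0.00206867]), 'tau': array([ 2.60568006e-03, -4.34447658e+01, -2.46492040e+01, -3.38315112e-05,
        4.66443831e-03, -1.02020186e-05]), 'eef_pos': array([ 0.23240317, -0.47035383,  0.21719892]), 'eef_rot': array([ 9.73802923e-01,  2.27392628e-01, -6.67575431e-05, -6.74587110e-04]), 'contact_force': array([ 0.12456238,  0.96014138, -0.20111716]), 'torque': array([-0.01998106, -0.03771218, -0.04576199]), 'grip_force': 0.0, 'grip_width': 0.08540955409057395}
```

View pics/side.png

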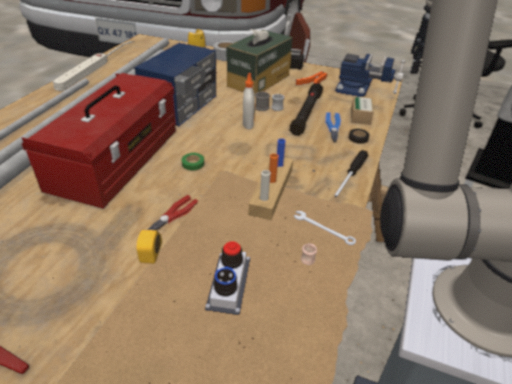

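View pics/top.png

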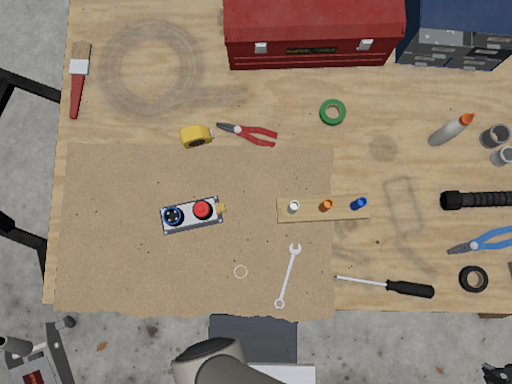

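The side view shows white, orange and blue tubes at about (265,185), (273,167) and (281,150), with the port at (227,280). In the top view, blue is at (359,203), orange (326,205), white (293,206), the port (173,215) and the red plug (202,210).

```bash
cat > h.py <<'E'
import numpy as np, cv2
def ray(m,uv,z):
    c=-m["R"].T@m["t"]; d=m["R"].T@np.linalg.inv(m["K"])@np.array([uv[0],uv[1],1.])
    return (c+d*(z-c[2])/d[2]).round(4)
def cloud(m,d,mask):
    v,u=np.nonzero(mask&(d>0)); z=d[v,u]
    P=(np.linalg.inv(m["K"])@np.vstack([u,v,np.ones_like(u)]))*z
    return (m["R"].T@(P-m["t"][:,None])).T
E
python3 - <<'E'
from h import *
big=[]
for n,rois in (("top",dict(blue=(345,190,30,28),orange=(315,193,24,24),white=(283,195,20,22),port=(160,203,28,26),red=(190,198,24,24))),
               ("side",dict(blue=(273,134,16,34),orange=(265,150,16,34),white=(257,166,16,38),port=(212,260,30,40),red=(218,238,28,24)))):
    m=dict(np.load(f"pics/{n}_m.npz")); im=cv2.imread(f"pics/{n}.png"); d=np.load(f"pics/{n}_d.npy")
    h,s,v=[x.astype(int) for x in cv2.split(cv2.cvtColor(im,cv2.COLOR_BGR2HSV))]
    for k,(x,y,w,hh) in rois.items():
        R=np.zeros(h.shape,bool); R[y:y+hh,x:x+w]=1
        M=R&{"blue":(h>100)&(h<130)&(s>120),"port":(h>95)&(h<130)&(s>110)&(v>70),"orange":(h<14)&(s>180),"red":((h<6)|(h>172))&(s>170),"white":(s<60)&(v>120)}[k]
        P=cloud(m,d,M); zt={"blue":.116,"orange":.116,"white":.116,"port":.066,"red":.076}[k]
        T=P[abs(P[:,2]-zt)<.008]
        vv,uu=np.nonzero(M); print(n,k,len(P),len(T),"px",uu.min(),uu.max(),vv.min(),vv.max(),"ctr@zt",ray(m,((uu.min()+uu.max())/2,(vv.min()+vv.max())/2),zt), "depthtop",T.mean(0).round(4) if len(T) else None,"z95",np.percentile(P[:,2],[50,97]).round(3))
t=cv2.imread("pics/top.png");s=cv2.imread("pics/side.png")
a=cv2.resize(t[185:240,150:380],None,fx=3.4,fy=3.4,interpolation=2)
b=cv2.resize(s[130:320,200:300],None,fx=2,fy=2,interpolation=2)
o=np.zeros((590,790,3),np.uint8);o[:a.shape[0],:a.shape[1]]=a[:,:790];o[200:580,:200]=b
cv2.imwrite("pics/crop.png",o)
m=dict(np.load("pics/top_m.npz"))
print([ray(m,p,.04) for p in((277,198),(278,222),(369,195),(369,219))])
E
```

```text
top blue 136 42 px 350 366 197 209 ctr@zt [ 0.5225 -0.2375  0.116 ] depthtop [ 0.5262 -0.2448  0.1146] z95 [0.096 0.116]
top orange 58 19 px 319 331 200 211 ctr@zt [ 0.5156 -0.1649  0.116 ] depthtop [ 0.521  -0.17    0.1124] z95 [0.096 0.115]
top white 92 34 px 287 299 200 213 ctr@zt [ 0.512  -0.0945  0.116 ] depthtop [ 0.5149 -0.0964  0.1147] z95 [0.088 0.117]
top port 107 99 px 163 180 206 224 ctr@zt [0.4933 0.1826 0.066 ] depthtop [0.4915 0.1811 0.0656] z95 [0.066 0.069]
top red 103 98 px 193 208 201 216 ctr@zt [0.5085 0.1146 0.076 ] depthtop [0.5058 0.119  0.0728] z95 [0.073 0.077]
side blue 107 21 px 278 283 140 165 ctr@zt [ 0.5099 -0.187   0.116 ] depthtop [ 0.5263 -0.2415  0.1113] z95 [0.091 0.115]
side orange 123 26 px 270 276 155 181 ctr@zt [ 0.505  -0.1171  0.116 ] depthtop [ 0.5202 -0.1647  0.1119] z95 [0.089 0.115]
side white 229 44 px 260 269 170 200 ctr@zt [ 0.5008 -0.0477  0.116 ] depthtop [ 0.5155 -0.0939  0.1123] z95 [0.083 0.115]
side port 134 126 px 215 235 266 284 ctr@zt [0.4928 0.1847 0.066 ] depthtop [0.492  0.187  0.0651] z95 [0.065 0.068]
side red 185 173 px 223 240 242 255 ctr@zt [0.5056 0.125  0.076 ] depthtop [0.5069 0.1202 0.0724] z95 [0.072 0.077]
[array([ 0.5414, -0.062 ,  0.04  ]), array([ 0.4839, -0.0651,  0.04  ]), array([ 0.5528, -0.2821,  0.04  ]), array([ 0.4951, -0.281 ,  0.04  ])]
```

View pics/crop.png

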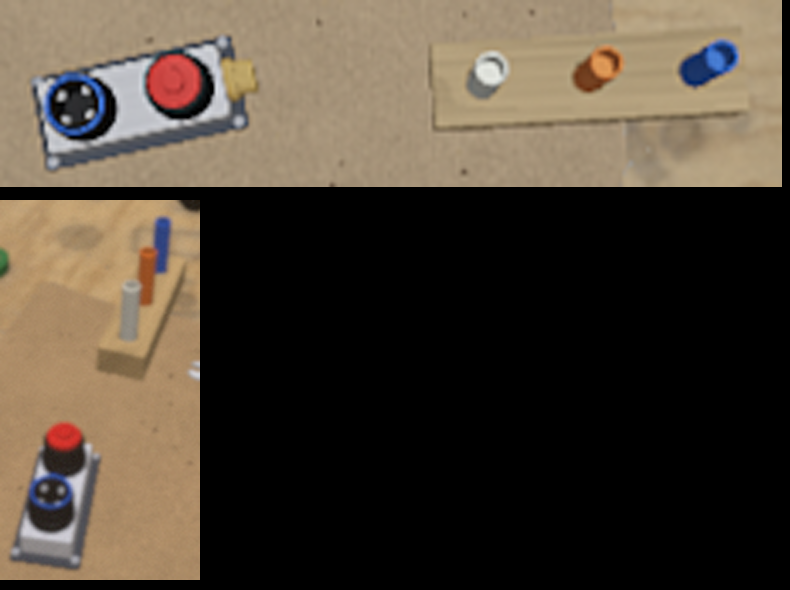

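```bash
cat >> h.py <<'E'
from scipy.spatial.transform import Rotation as Ro
def down(yaw): # tool y at angle yaw in world xy, z down
    y=np.array([np.cos(yaw),np.sin(yaw),0]);z=np.array([0,0,-1.]);return Ro.from_matrix(np.c_[np.cross(y,z),y,z]).as_quat()
def wrist(tag):
    from workcell import r,optics
    s=r.read_state(); im,d=optics.get_image("wrist"); m=optics.camera_model("wrist")
    cv2.imwrite(f"pics/{tag}.png",im[:,:,::-1])
    np.savez(f"pics/{tag}.npz",K=m["K"],T=m["tool_from_camera"],p=s["eef_pos"],q=s["eef_rot"],d=d); return s
def wray(tag,uv,z):
    f=np.load(f"pics/{tag}.npz");K=f["K"];a=(uv[0]-K[0,2])/K[0,0];b=(uv[1]-K[1,2])/K[1,1];th=np.hypot(a,b)
    v=np.array([a/th*np.sin(th),b/th*np.sin(th),np.cos(th)]);R=Ro.from_quat(f["q"]).as_matrix()
    c=R@f["T"][:3,3]+f["p"];d=R@f["T"][:3,:3]@v
    return (c+d*(z-c[2])/d[2]).round(4)
E
python3 - <<'E'
from h import *
from workcell import r
row=np.arctan2(.149,-.009); c=[]
for yaw in(row-np.pi/2,row+np.pi/2):
    q=down(yaw);j=r.solve_ik([.524,-.243,.22],q);k=r.solve_ik([.4925,.183,.25],q);print(yaw,j,k)
    if j is not None and k is not None:c.append((abs(np.r_[j[5],k[5]]).max(),yaw))
yaw=min(c)[1];print("use",yaw);r.reach([.524,-.243,.22],down(yaw));s=wrist("w1");print(s["time_s"],s["eef_pos"]);f=np.load("pics/w1.npz");print(f["K"],f["T"])
E
```

```text
0.06032938553969314 [-5.66881145e-01  4.37552075e-01  1.37048498e+00 -4.44089210e-16
  1.33355560e+00 -6.27210531e-01] [ 2.09832937e-01  3.19324731e-01  1.46673287e+00 -4.44089210e-16
  1.35553506e+00  1.49503551e-01]
3.201922039129486 [-5.66881145e-01  4.37552075e-01  1.37048498e+00 -4.44089210e-16
  1.33355560e+00  2.51438212e+00] [ 2.09832937e-01  3.19324731e-01  1.46673287e+00 -4.44089210e-16
  1.35553506e+00 -2.99208910e+00]
use 0.06032938553969314
1.4833 [ 0.52343657 -0.2439628   0.21997682]
[[297.31863964   0.         254.22630569]
 [  0.         297.31863964 185.92081979]
 [  0.           0.           1.        ]] [[ 1.67904729e-04 -9.63091852e-01 -2.69172912e-01  6.78828995e-02]
 [ 9.99998747e-01 -2.61981351e-04  1.56114009e-03 -3.54600442e-04]
 [-1.57403958e-03 -2.69172837e-01  9.63090601e-01 -1.55709876e-01]
 [ 0.00000000e+00  0.00000000e+00  0.00000000e+00  1.00000000e+00]]
```

View pics/w1.png

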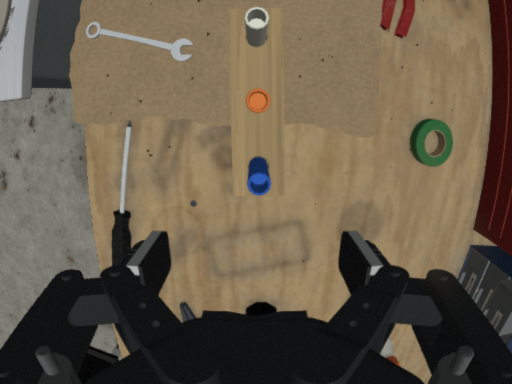

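The wrist view shows the blue top ring at about (260,183), orange at (258,101) and the white top at (257,17).

```bash
python3 - <<'E'
from h import *
im=cv2.imread("pics/w1.png");h,s,v=[x.astype(int) for x in cv2.split(cv2.cvtColor(im,cv2.COLOR_BGR2HSV))]
for k,M,roi in(("blue",(h>100)&(h<130)&(s>120),(240,150,40,50)),("orange",(h<14)&(s>170),(240,85,40,32)),("white",(s<45)&(v>80),(240,0,34,50))):
    x,y,w,hh=roi;R=np.zeros(h.shape,bool);R[y:y+hh,x:x+w]=1;M&=R;vv,uu=np.nonzero(M)
    b=(uu.min(),uu.max(),vv.min(),vv.max());W=b[1]-b[0]+1
    cy=b[3]-W/2+.5 if k=="blue" else (b[2]+b[3])/2 if k=="orange" else b[2]+W/2
    c=((b[0]+b[1])/2,cy);print(k,b,c,wray("w1",c,.116), "diam",np.linalg.norm(wray("w1",(b[0]-.5,cy),.116)-wray("w1",(b[1]+.5,cy),.116)))
# base of blue at rack top: upper end of mask centre
print("base",wray("w1",(258.5,166),.04))
E
```

```text
blue (np.int64(248), np.int64(270), np.int64(158), np.int64(194)) (np.float64(259.0), np.float64(183.0)) [ 0.5279 -0.2457  0.116 ] diam 0.02083458662896871
orange (np.int64(246), np.int64(269), np.int64(89), np.int64(112)) (np.float64(257.5), np.float64(100.5)) [ 0.5221 -0.1722  0.116 ] diam 0.02063492185592177
white (np.int64(244), np.int64(268), np.int64(7), np.int64(45)) (np.float64(256.0), np.float64(19.5)) [ 0.5165 -0.0996  0.116 ] diam 0.021645322820415452
base [ 0.5286 -0.2458  0.04  ]
```

```bash
python3 - <<'E'
from h import *
from workcell import r,command_gripper as g
q=down(.078)
r.move_straight([.527,-.2455,.12],q,speed=.15)
print(r.move_straight([.527,-.2455,.079],speed=.08,max_force=10))
g(0.0,60); s=r.read_state();print(s["time_s"],s["eef_pos"],s["grip_width"],s["grip_force"],s["contact_force"])
r.move_straight([.527,-.2455,.25],speed=.12)
print(r.read_state()["grip_width"])
r.move_straight([.4925,.135,.25],speed=.2)
s=wrist("w2");print(s["time_s"],s["eef_pos"],s["contact_force"])
E
```

```text
False
3.625 [ 0.52729549 -0.24566171  0.07940795] 0.019743734102143817 58.59787344932556 [-0.37194048 -0.48139359  2.85556719]
0.02026391944622447
7.2583 [0.49260144 0.13435799 0.24997254] [-0.45001105 -0.90505267  0.07654057]
```

View pics/w2.png

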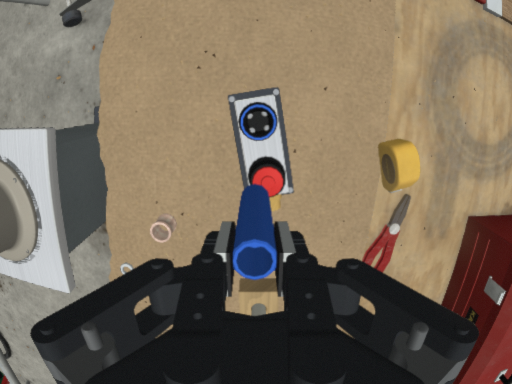

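The tube is held upright, with its top ring at about (256,260) and its lower end near (257,190). The open port ring is at (258,121) and the red plug at (267,181).

```bash
python3 - <<'E'
from h import *
im=cv2.imread("pics/w2.png");h,s,v=[x.astype(int) for x in cv2.split(cv2.cvtColor(im,cv2.COLOR_BGR2HSV))]
M=(h>98)&(h<130)&(s>110)&(v>50)
def roi(x,y,w,hh):
    R=np.zeros(h.shape,bool);R[y:y+hh,x:x+w]=1;return M&R
vv,uu=np.nonzero(roi(232,95,54,52));c=cv2.fitEllipse(cv2.convexHull(np.c_[uu,vv].astype(np.int32)));print("port",c,wray("w2",c[0],.066))
print("red",wray("w2",(267,181),.076))
t=roi(225,180,65,105);vv,uu=np.nonzero(t);print("rows",vv.min(),vv.max())
for y in range(vv.min(),vv.max()+1,6):
    u=uu[vv==y];print(y,u.min(),u.max(),end="; ")
print()
hl=lambda a:a
b=vv.max()
print("top", wray("w2",(255.5,b-21),.287)," bottom",[wray("w2",(256.5,vv.min()+k),.183) for k in(0,8,10)])
for n in("top","side"):pass
E
```

```text
port ((257.77886962890625, 121.3444595336914), (36.11676788330078, 36.57959747314453), 79.48210906982422) [0.493  0.1836 0.066 ]
red [0.5088 0.1171 0.076 ]
rows 185 279
185 250 257; 191 244 266; 197 242 268; 203 241 268; 209 240 269; 215 239 270; 221 238 271; 227 236 273; 233 235 273; 239 235 274; 245 234 275; 251 233 276; 257 232 276; 263 232 276; 269 234 275; 275 242 267; 
top [0.493  0.1351 0.287 ]  bottom [array([0.4939, 0.1408, 0.183 ]), array([0.4944, 0.1344, 0.183 ]), array([0.4945, 0.1327, 0.183 ])]
```

```bash
python3 - <<'E'
from h import *
from workcell import r,command_gripper as g
x,y=.4925,.1838
g(0.0,100)
r.move_straight([x,y,.25],speed=.1); r.move_straight([x,y,.145],speed=.12)
def st(l):
    s=r.read_state();print(l,s["time_s"],s["eef_pos"].round(4),s["contact_force"].round(1),s["torque"].round(2),round(s["grip_width"],4))
st("a");print(r.move_straight([x,y,.124],speed=.04,max_force=12));st("b")
print(r.move_straight([x,y,.101],speed=.03,max_force=35));st("c")
s=wrist("w3")
from workcell import optics
im,d=optics.get_image("side");cv2.imwrite("pics/side2.png",im[:,:,::-1]);
a=cv2.imread("pics/w3.png")[100:384,100:420];b=cv2.resize(im[200:310,170:300,::-1],None,fx=3,fy=3)
o=np.zeros((330,720,3),np.uint8);o[:284,:320]=a;o[:,325:715]=b;cv2.imwrite("pics/c3.png",o)
E
```

```text
a 9.1917 [0.493  0.1838 0.1457] [ 0.3 -0.1 -1. ] [ 0.07 -0.08 -0.02] 0.019
False
b 9.8667 [0.4924 0.1838 0.1239] [-0.3  0.5 -1.3] [ 0.06 -0.03 -0.03] 0.0189
True
c 10.5417 [0.4935 0.1841 0.1055] [ 0.2 -0.6  8.1] [-0.08  0.43  0.01] 0.0189
```

View pics/c3.png

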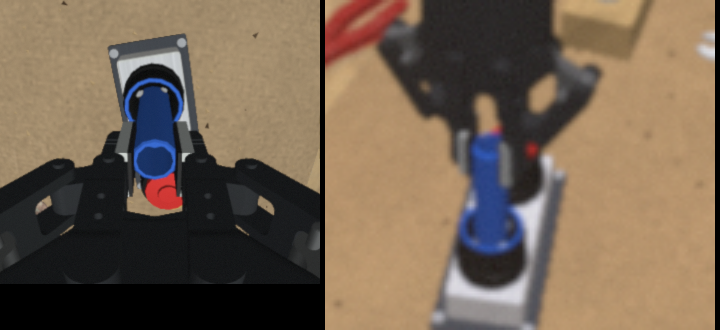

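The tube is in the socket and stopped hard at TCP z of about 0.105, where I expected it to bottom. I'll press once more, release, retreat and check the height.

```bash
python3 - <<'E'
from h import *
from workcell import r,optics,command_gripper as g
p=r.read_state()["eef_pos"]
print(r.move_straight([p[0],p[1],.099],speed=.03,max_force=40),r.read_state()["eef_pos"].round(4))
g(.06); p=r.read_state()["eef_pos"]
r.move_straight([p[0],p[1],.25],speed=.15); r.move_straight([.45,-.02,.28],speed=.2)
s=r.read_state();print(s["time_s"],s["eef_pos"],s["contact_force"])
for n in("side","top"):
    im,d=optics.get_image(n);im=im[:,:,::-1].copy();cv2.imwrite(f"pics/{n}3.png",im)
    m=dict(np.load(f"pics/{n}_m.npz"));h,sa,v=[x.astype(int) for x in cv2.split(cv2.cvtColor(im,cv2.COLOR_BGR2HSV))]
    M=(h>98)&(h<130)&(sa>110);R=np.zeros_like(M);R[(slice(190,300),slice(200,250)) if n=="side" else (slice(185,235),slice(150,195))]=1
    P=cloud(m,d,M&R);T=P[P[:,2]>.125];print(n,len(P),"zmax",np.percentile(P[:,2],[90,95,99]).round(4),"top xy",T.mean(0).round(4) if len(T) else None)
a=cv2.imread("pics/side3.png")[120:320,170:330];b=cv2.imread("pics/top3.png")[170:250,140:380]
o=np.zeros((600,800,3),np.uint8);b=cv2.resize(b,None,fx=3,fy=3);a=cv2.resize(a,None,fx=1.75,fy=1.75);o[:240,:720]=b;o[245:595,:280]=a;cv2.imwrite("pics/c4.png",o)
E
```

```text
True [0.4938 0.1843 0.1055]
13.65 [ 0.44996772 -0.01944824  0.27980167] [ 0.35317748 -0.33567363  0.62013039]
side 488 zmax [0.136  0.1401 0.1415] top xy [0.4917 0.1862 0.1345]
top 265 zmax [0.1392 0.1417 0.1436] top xy [0.4915 0.1817 0.1372]
```

View pics/c4.png

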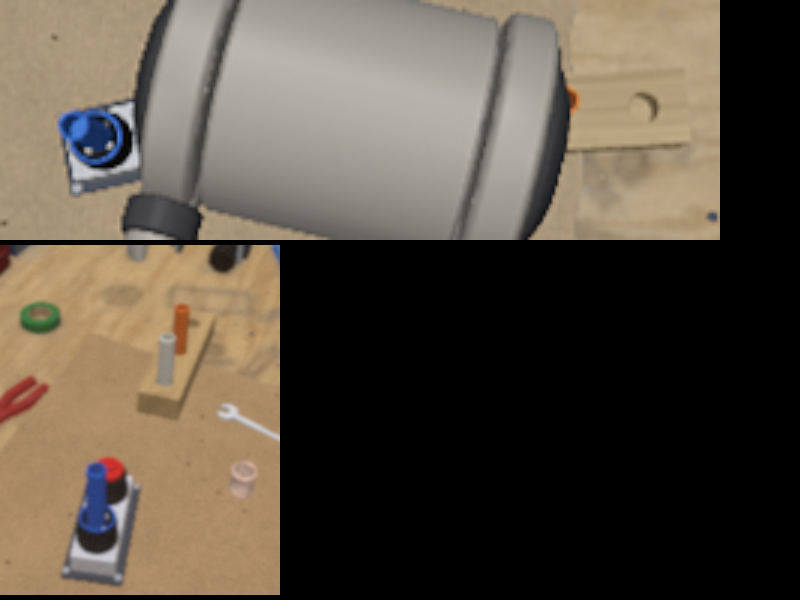

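The tube stands upright in the port with its top at 0.142 m, exactly the height for a bottomed tube. The orange and white tubes are still standing in the rack, and the arm is clear of everything.

```bash
python3 -c "
from workcell import r
print(r.finish_job())"
```

```text
the job is handed in; nothing more can be done
None
```

The blue tube is bottomed in the open push-fit fitting and released, the orange and white tubes are still standing in the rack, and the job was handed in at about 14 s of the 42 s allowed.

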